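# Post the sample vial into the lab drop box

### The job

Post the clear glass vial with the black cap through the spring flap of the white lab drop box with the blue lid: push it down through the flap with the gripper, rather than dropping it on, until it is wholly inside and the flap has snapped shut behind it. Leave the two dropper bottles standing where they are.

Things in the scene. Friction and masses are not known exactly. Their poses are not given: they have to be found in the camera images.
- vial_center (a point): centre (half-way up) of the sample vial: upright clear glass cylinder with a black screw cap, 25 mm diameter, 61 mm tall, 40 g, loose on the worktable. The cap is its top 18 mm or so, as wide as the body. Best taken by the cap, with the fingers closing along the slot's length: opened to 60 mm they fit in the slot and can follow the vial through it.
- flap_center (a point): middle of the shut flap's upper face, z 145 mm, in the lid slot (46 mm along x, 140 along y) of a fixed hollow white box, 150x200 mm; the yellow rim round the slot tops at 153 mm. Hinged at the slot's +x edge, the flap swings 53 mm down into the box, tilting this point. 1.5-3 N opens it; the vial's weight does not. Let go with its top over 10 mm below the lid (150 mm), a vial falls in; higher, it may wedge.
- red_bottle: white dropper bottle with a red cap and a red band, 27 mm diameter, 62 mm tall, loose, standing on the worktable; origin at the centre of its underside, z up. To be left alone.
- blue_bottle: white dropper bottle with a white cap and a blue band, 27 mm diameter, 68 mm tall, loose, standing on the worktable; origin at the centre of its underside, z up. To be left alone.
Things that resemble listed ones, but are neither listed nor needed, are in the scene too. Leave any pink look-alike of the part that bears vial_center alone.

How it is judged:
By the outcome, as a careful person would: the job done as asked, in the order asked, and still so for the second after the job is handed in, with the robot touching nothing.
It also fails if it takes over 40 s, if anything falls off the work surface, if the arm or the gripper's body presses on something with over 40 N, if the wrist force passes 120 N, or if a joint passes its speed limit or range.

### The arm

A 7-joint arm with a two-finger parallel gripper is mounted at the origin on the work surface; the furniture and walls round the work are solid. World frame = base frame: x ahead of the robot, y to its left, z up, the work surface at z = 0. Lengths are in m, angles in rad, forces in N, time in s.
With the tool pointing down it reaches from about 0.4 to 0.925 m from the base axis. Payload 4.1 kg.
Tool frame: the origin (TCP) lies between the finger pads; the fingertips stand 19 mm ahead of it and the grasp point (between the pads) is the TCP (tcp_to_tips is the distance from the TCP to the fingertips, in m); z points along the fingers, y is the line along which they close (so a half turn about z gives the same grasp; the last joint's range is limited). The gripper opens to 85 mm and grips with 20 to 120 N. Pads are 22 mm wide; open, the fingers measure 114 mm over their backs; the gripper's body (76 mm by 85 mm) begins 54 mm behind the grasp point. The pads swing forward as they close: fully open they stand 13 mm farther back than shut.
Start: joints at [1.092, 0.398, 0.045, 1.537, -0.019, 1.207, -0.051], TCP at [0.241, -0.604, 0.25] pointing down, gripper open.
Joint ranges: [-2.82, 2.82], [-0.49, 2.23], [-1.37, 1.46], [0, 2.46], [-1.36, 4.5], [0.23, 2], [-2.94, 2.94]. Speed limits (rad/s): [2.57, 2.57, 3.14, 3.14, 3.14, 3.14, 3.14].

### API

Orientations are given as a unit quaternion [w, x, y, z].
In Python, from bench import sense, camera, get_calibration, finish_job, tcp_to_tips gives the robot as it stands.
- The arm moves only by the tool apply_moves, never from a script. Its arguments are lists of equal length, an entry for each row: "delta_rot": the turn, a rotation vector about the world's x, y, z in rad, a list of three; "offset": the shift along the world's x, y, z in mm, a list of three; "hand": the opening in per cent of the stroke, from 0 (shut) to 100 (fully open). A call has 1 to 5 rows; each row shifts and turns the commanded pose from where the row before left it; what a row does not reach is not made up. A row lasts 1/8 s, in which the tool goes at most 62.5 mm and 10.7 degrees, less where a joint would pass 70% of its speed; a pose out of reach is approached as far as the arm can. A call is refused whole if a number of a shift passes 62.5 or a number of a turn 0.188, either way. A call with a gripper value outside its range is refused whole. The fingers move at their own pace and stop on an object; "grip_force" is the grip in N (left out, the last holds). Time passes only in rows, so rows that do not move let the fingers close. It gives the time, the measured TCP pose, the force, the opening and the grip force at its end, in the units of the state.
- sense(): the state, without advancing time (a new reading comes with each control period).
- camera(name): name is "scene" or "top" or "wrist"; returns (picture, depth): 420x560x3 uint8, red, green, blue; 420x560 float32, m along the optical axis (not along the pixel's ray), 0 where there is no reading.
- get_calibration(name): a dict with "mtx" (3x3 intrinsics, pixels), "R" (3x3) and "t" (3): a world point X has camera coordinates R X + t; the wrist camera has in their place "mount" (4x4, takes a point from camera to tool coordinates, whose origin is the TCP and whose axes are the flange's). Camera axes: x right, y down, z forward; pixel columns grow to the right and rows downward; lengths in m; the calibration is good to about 2 mm. A picture is of the moment at which its call begins: read the wrist's pose just before it. get_calibration takes no time and is no camera call.
- finish_job(): hands the job in; it is judged then, once.
The state is a dict: "time_s": time; "joints": joint angles; "qd": joint speeds; "effort": joint torques, N m; "ee_pos": TCP position; "tool_rot": TCP orientation; "contact_force": force on the tool from outside, world axes, zero at the start; "torque": the same for the moment, N m; "grip_width": opening from 0.0 (shut) to 1.0 (fully open); "gripper_force": force on a finger pad.
Only numpy, scipy, OpenCV 4.12 (cv2) and the standard library are available. Lean on these libraries where they do the work, as an engineer would, in place of code of your own. Each camera call takes 0.05 s, during which the arm holds its last target. There are 200 camera calls.

## Working session

There is one attempt and no reset: what is moved stays moved. The work goes in short steps, Python scripts to look and compute and a tool call to move; the robot and the scene stay as the last step left them, time stands still between calls to the robot, and variables do not carry over. Pictures are saved under pics/ and viewed, at most 10 in all, crops included, and the job is handed in when it is done.

Besides the shell and the picture viewer there is one more tool, called after "Emit:" as a command line: name --argument value ..., lists and objects as JSON in quotes. apply_moves: Moves the arm, as the interface text tells. Its arguments: {"type":"object","properties":{"delta_rot":{"type":"array","items":{"type":"array","items":{"type":"number"}}},"offset":{"type":"array","items":{"type":"array","items":{"type":"number"}}},"hand":{"type":"array","items":{"type":"number"}},"grip_force":{"type":"number"}},"required":["delta_rot","offset","hand"]}

```bash
mkdir -p pics; cat > h.py <<'E'
from bench import *
import numpy as np, cv2
def save(n,im): cv2.imwrite(f'pics/{n}.png',cv2.cvtColor(im,cv2.COLOR_RGB2BGR))
def cloud(name,d):
    c=get_calibration(name); K=c['mtx']; v,u=np.indices(d.shape)
    p=np.stack([(u-K[0][2])/K[0][0]*d,(v-K[1][2])/K[1][1]*d,d],-1)
    return (p-np.array(c['t']))@np.array(c['R'])
def ray(name,u,v,z):
    c=get_calibration(name);K=np.array(c['mtx']);R=np.array(c['R']);t=np.array(c['t'])
    o=-R.T@t; d=R.T@np.linalg.inv(K)@[u,v,1]; return o+d*(z-o[2])/d[2]
E
python3 - <<'E'
from h import *
print(sense(),tcp_to_tips)
for n in('scene','top'):
    p,d=camera(n); save(n,p); np.savez(n,p=p,d=d)
E
```

```text
{'time_s': 0.0, 'joints': array([ 1.09198685,  0.39919745,  0.04507018,  1.53789318, -0.01868868,
        1.20690192, -0.05069145]), 'qd': array([ 3.41224369e-04,  2.44094598e-03, -7.84182795e-05, -4.43347991e-04,
        2.16214678e-05,  1.15655541e-03, -3.81542109e-04]), 'effort': array([ 5.81759741e-04, -4.75120211e+01,  1.36507161e+00, -2.54216480e+01,
        1.16350263e-02,  9.47401015e-03,  1.19418475e-07]), 'ee_pos': array([ 0.24075768, -0.60311709,  0.24925479]), 'tool_rot': array([-9.52923277e-04,  9.82013154e-01,  1.88809921e-01, -2.65360936e-04]), 'contact_force': array([0.04340387, 0.35231342, 0.37131642]), 'torque': array([ 0.02551681, -0.01985207,  0.02165566]), 'gripper_force': 0.0, 'grip_width': 0.9975365066832727} 0.019
```

View pics/top.png

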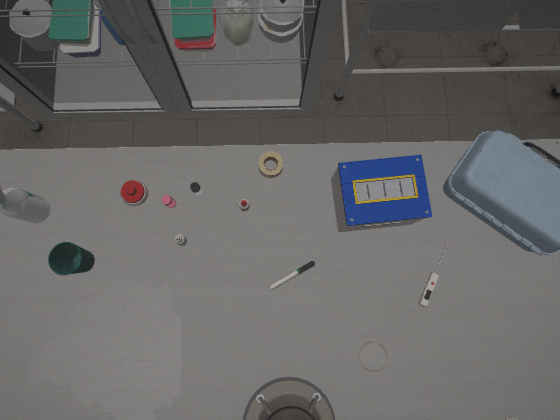

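View pics/scene.png

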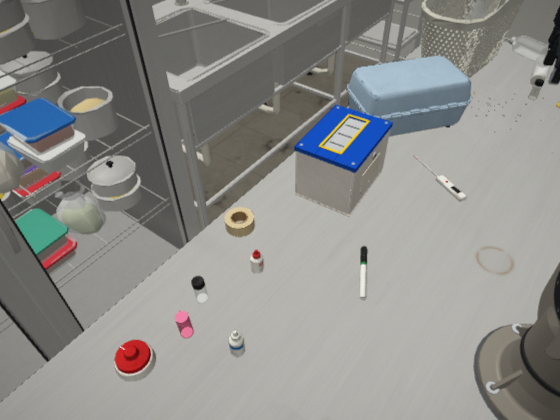

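The top view shows the vial's black cap at about (196,187) and the pink look-alike at (169,201). The red bottle is at (244,204), the blue bottle at (180,239) and the flap in its yellow rim at (385,190). The scene view agrees, with the cap at (198,283).

```bash
cat > m.py <<'E'
from h import *
def blobs(n,m,z,box):
    a=np.zeros(m.shape,np.uint8); x0,x1,y0,y1=box; a[y0:y1,x0:x1]=m[y0:y1,x0:x1]
    k,l,s,c=cv2.connectedComponentsWithStats(a)
    for i in range(1,k):
        if s[i][4]>8: print(n,c[i].round(1),s[i],ray(n,*c[i],z).round(4))
t=np.load('top.npz');p=t['p'].astype(int);d=t['d'];C=cloud('top',d)
blobs('top',p.max(2)<70,.061,(180,215,170,210))
r,g,b=p[...,0],p[...,1],p[...,2]
ye=(r>150)&(g>110)&(b<90)
blobs('top',ye,.153,(330,440,140,240))
m=np.zeros(ye.shape,bool);m[140:240,330:440]=ye[140:240,330:440]
v,u=np.nonzero(m);R=cv2.minAreaRect(np.c_[u,v].astype(np.float32));print(R,ray('top',*R[0],.153))
B=[ray('top',*q,.153) for q in cv2.boxPoints(R)];print(np.round(B,4))
print('flap depth z',np.median(C[186:194,375:395],(0,1)),'cap',C[187,196],'red',C[204,244],'blue',C[239,180],'pink',C[201,169])
s=np.load('scene.npz');q=s['p'].astype(int);S=cloud('scene',s['d'])
blobs('scene',q.max(2)<60,.052,(185,212,270,300))
r,g,b=q[...,0],q[...,1],q[...,2];ye=(r>150)&(g>110)&(b<90)
m=np.zeros(ye.shape,bool);m[100:160,300:390]=ye[100:160,300:390]
v,u=np.nonzero(m);H=S[v,u];print('scene yellow',H.min(0),H.max(0),np.median(H,0))
Rr=cv2.minAreaRect(np.c_[u,v].astype(np.float32));cc=cv2.convexHull(np.c_[u,v].astype(np.int32));W=np.array([ray('scene',*x,.153)[:2] for x in cc[:,0]]).astype(np.float32);print(cv2.minAreaRect(W))
print('scene cap',S[283,198],S[297,201])
for n in('scene','top'):
  c=get_calibration(n);print(n,-np.array(c['R']).T@np.array(c['t']))
E
python3 m.py
```

```text
top [194.8 186.8] [190 182  10  10  71] [0.6016 0.23   0.061 ]
top [382.8 182.4] [353 175  65  26 178] [ 0.5809 -0.2342  0.153 ]
top [386.3 199.1] [356 196  62   8 135] [ 0.5397 -0.2396  0.153 ]
((384.8204040527344, 188.7491912841797), (23.084033966064453, 62.95181655883789), 84.14398956298828) [ 0.56510956 -0.23790332  0.153     ]
[[ 0.5871 -0.1613  0.153 ]
 [ 0.5998 -0.3133  0.153 ]
 [ 0.5432 -0.3141  0.153 ]
 [ 0.5309 -0.1636  0.153 ]]
flap depth z [ 0.56498526 -0.23868594  0.14585647] cap [0.3365715  0.05239894 1.16677679] red [0.55451533 0.10330976 0.05526101] blue [0.46623511 0.26599891 0.06318286] pink [0.56492597 0.29549498 0.06379914]
scene [197.7 282.8] [192 277  13  13 121] [0.6013 0.2283 0.052 ]
scene yellow [ 0.52944642 -0.32510429  0.1460368 ] [ 0.59583651 -0.16151573  0.15518647] [ 0.55831032 -0.23316408  0.15189145]
((0.5625359416007996, -0.2380090355873108), (0.056799184530973434, 0.15141519904136658), 4.792590618133545)
scene cap [0.59577399 0.23148679 0.05948375] [0.59025329 0.23635823 0.02253267]
scene [0.15430747 0.53474202 0.76828544]
top [0.3365715  0.05239894 1.16677679]
```

Emit:
apply_moves --delta_rot '[[0, 0, -0.06], [0, 0, -0.06], [0, 0, -0.06], [0, 0, -0.06], [0, 0, -0.056]]' --offset '[[36, 20, 0], [36, 30, 0], [36, 40, 0], [36, 40, 0], [36, 40, 0]]' --hand '[70, 70, 70, 70, 70]' --grip_force 30

```text
time_s: 0.72
ee_pos: [0.4218, -0.4321, 0.2499]
tool_rot: [-0.0, 0.999, 0.041, -0.0]
contact_force: [0.4, -0.3, 0.1]
grip_width: 0.699
gripper_force: 0.0
```

Emit:
apply_moves --delta_rot '[[0, 0, 0], [0, 0, 0], [0, 0, 0], [0, 0, 0], [0, 0, 0]]' --offset '[[16, 45, 0], [16, 45, 0], [16, 45, 0], [16, 45, 0], [16, 45, 0]]' --hand '[70, 70, 70, 70, 70]'

```text
time_s: 1.35
ee_pos: [0.5011, -0.2071, 0.25]
tool_rot: [-0.0, 0.999, 0.042, -0.0]
contact_force: [0.6, 0.4, -0.0]
grip_width: 0.696
gripper_force: 0.0
```

Emit:
apply_moves --delta_rot '[[0, 0, 0], [0, 0, 0], [0, 0, 0], [0, 0, 0], [0, 0, 0]]' --offset '[[16, 45, 0], [16, 45, 0], [16, 45, 0], [16, 45, 0], [16, 45, 0]]' --hand '[70, 70, 70, 70, 70]'

```text
time_s: 1.98
ee_pos: [0.5811, 0.0176, 0.2499]
tool_rot: [0.0, 0.999, 0.042, -0.0]
contact_force: [0.3, -0.5, -0.1]
grip_width: 0.701
gripper_force: 0.0
```

Emit:
apply_moves --delta_rot '[[0, 0, 0], [0, 0, 0], [0, 0, 0], [0, 0, 0], [0, 0, 0]]' --offset '[[0, 45, 0], [0, 45, -20], [0, 45, -30], [0, 30, -20], [0, 0, 0]]' --hand '[70, 70, 70, 70, 70]'

```text
time_s: 2.6
ee_pos: [0.5787, 0.1845, 0.178]
tool_rot: [-0.0, 0.999, 0.045, -0.002]
contact_force: [0.5, -0.3, 0.7]
grip_width: 0.702
gripper_force: 0.0
```

```bash
cat > w.py <<'E'
from h import *
from scipy.spatial.transform import Rotation as Ro
def pose():
    s=sense();w,x,y,z=s['tool_rot'];return s['ee_pos'],Ro.from_quat([x,y,z,w]).as_matrix()
def wcloud(d,P,R):
    c=get_calibration('wrist');K=c['mtx'];M=np.array(c['mount']);v,u=np.indices(d.shape)
    p=np.stack([(u-K[0][2])/K[0][0]*d,(v-K[1][2])/K[1][1]*d,d],-1)
    return (p@M[:3,:3].T+M[:3,3])@R.T+P
def wray(u,v,z,P,R):
    c=get_calibration('wrist');M=np.array(c['mount'])
    o=R@M[:3,3]+P;d=R@M[:3,:3]@np.linalg.inv(c['mtx'])@[u,v,1];return o+d*(z-o[2])/d[2]
E
python3 - <<'E'
from w import *
P,R=pose();p,d=camera('wrist');save('w1',p);np.savez('w1',p=p,d=d,P=P,R=R)
C=wcloud(d,P,R);m=((p.max(2)<70)&(d>0)&(C[...,2]>.045)&(C[...,2]<.075)).astype(np.uint8)
k,l,s,c=cv2.connectedComponentsWithStats(m)
for i in range(1,k):
    if s[i][4]>100: print(c[i],s[i],wray(*c[i],.061,P,R),np.median(C[l==i],0))
print(P,R.round(3))
E
```

```text
[213.2486911  172.48342059] [ 194  154   39   38 1146] [0.60454159 0.22893563 0.061     ] [0.60430514 0.22900442 0.06046118]
[0.57865261 0.18449325 0.17795478] [[ 0.996  0.089 -0.005]
 [ 0.089 -0.996  0.   ]
 [-0.005 -0.001 -1.   ]]
```

View pics/w1.png

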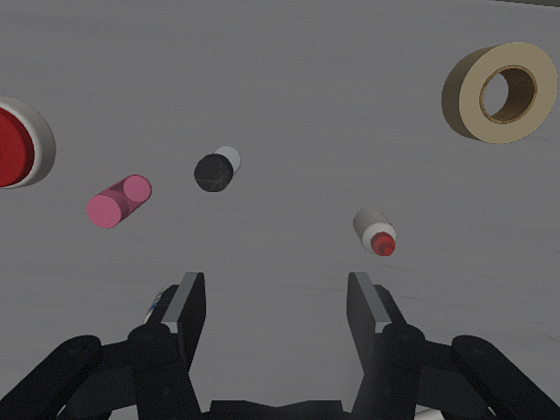

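The wrist view shows the upright vial's cap at (213,172), which puts it at (0.604, 0.229). The pink vial is at (118,202) and the red bottle at (378,232), both well clear of the fingers.

Emit:
apply_moves --delta_rot '[[0, 0, 0], [0, 0, 0], [0, 0, 0], [0, 0, 0]]' --offset '[[12, 22, 0], [12, 23, 0], [0, 0, -40], [0, 0, 0]]' --hand '[70, 70, 70, 70]'

```text
time_s: 3.15
ee_pos: [0.6036, 0.2233, 0.1379]
tool_rot: [0.002, 0.999, 0.041, -0.003]
contact_force: [-0.1, 0.1, 0.6]
grip_width: 0.697
gripper_force: 0.0
```

```bash
python3 - <<'E'
from w import *
P,R=pose();p,d=camera('wrist');save('w2',p)
C=wcloud(d,P,R);m=((p.max(2)<70)&(d>0)&(C[...,2]>.045)&(C[...,2]<.075)).astype(np.uint8)
k,l,s,c=cv2.connectedComponentsWithStats(m)
for i in range(1,k):
    if s[i][4]>100: print(c[i],s[i],wray(*c[i],.061,P,R),np.median(C[l==i],0))
print(P,R.round(3),sense()['contact_force'])
E
```

```text
[265.16032609 233.14334239] [ 245  212   41   44 1472] [0.6055865  0.22984692 0.061     ] [0.60535992 0.22980766 0.06041171]
[0.60360962 0.22327664 0.13789839] [[ 0.997  0.082 -0.005]
 [ 0.082 -0.997 -0.004]
 [-0.006  0.003 -1.   ]] [ 0.17845569  0.51003695 -0.24265068]
```

Emit:
apply_moves --delta_rot '[[0, 0, 0], [0, 0, 0], [0, 0, 0], [0, 0, 0], [0, 0, 0]]' --offset '[[0.5, 6, 0], [0, 0, -30], [0, 0, -30], [0, 0, -25], [0, 0, 0]]' --hand '[70, 70, 70, 70, 70]'

```text
time_s: 3.82
ee_pos: [0.605, 0.2319, 0.0549]
tool_rot: [0.0, 0.999, 0.042, -0.001]
contact_force: [0.0, -0.7, 1.4]
grip_width: 0.697
gripper_force: 0.0
```

Emit:
apply_moves --delta_rot '[[0, 0, 0], [0, 0, 0], [0, 0, 0], [0, 0, 0], [0, 0, 0]]' --offset '[[0, 0, 0], [0, 0, 0], [0, 0, 0], [0, 0, 0], [0, 0, 0]]' --hand '[50, 35, 20, 20, 20]'

```text
time_s: 4.45
ee_pos: [0.6068, 0.2326, 0.057]
tool_rot: [-0.0, 0.999, 0.042, 0.001]
contact_force: [0.3, -0.2, 6.1]
grip_width: 0.272
gripper_force: 29.2
```

Emit:
apply_moves --delta_rot '[[0, 0, 0], [0, 0, 0], [0, 0, 0], [0, 0, 0], [0, 0, 0]]' --offset '[[0, 0, 10], [0, 0, 40], [0, 0, 50], [0, 0, 60], [0, 0, 40]]' --hand '[20, 20, 20, 20, 20]'

```text
time_s: 5.08
ee_pos: [0.6059, 0.2328, 0.259]
tool_rot: [-0.001, 0.999, 0.042, 0.002]
contact_force: [-0.1, 0.6, -0.9]
grip_width: 0.274
gripper_force: 29.2
```

Emit:
apply_moves --delta_rot '[[0, 0, 0], [0, 0, 0], [0, 0, 0], [0, 0, 0], [0, 0, 0]]' --offset '[[0, -25, 0], [0, -40, 0], [0, -50, 0], [0, -50, 0], [0, -50, 0]]' --hand '[20, 20, 20, 20, 20]'

```text
time_s: 5.7
ee_pos: [0.6051, 0.0159, 0.2556]
tool_rot: [-0.0, 0.999, 0.042, 0.0]
contact_force: [0.5, 0.8, -1.0]
grip_width: 0.272
gripper_force: 29.2
```

Emit:
apply_moves --delta_rot '[[0, 0, 0], [0, 0, 0], [0, 0, 0], [0, 0, 0], [0, 0, 0]]' --offset '[[-10, -50, 0], [-10, -50, 0], [-10, -50, 0], [-10, -30, 0], [0, 0, 0]]' --hand '[20, 20, 20, 20, 20]'

```text
time_s: 6.32
ee_pos: [0.564, -0.1663, 0.2554]
tool_rot: [0.001, 0.999, 0.039, -0.0]
contact_force: [0.4, 0.2, 0.0]
grip_width: 0.271
gripper_force: 29.2
```

```bash
python3 - <<'E'
from w import *
P,R=pose();p,d=camera('wrist');save('w3',p);np.savez('w3',p=p,d=d,P=P,R=R);print(P,R.round(3))
p,d=camera('scene');np.savez('s3',p=p,d=d)
c=get_calibration('scene');q=np.array(c['mtx'])@(np.array(c['R'])@P+c['t']);q=(q[:2]/q[2]).astype(int);print(q)
x=max(q[0]-70,0);y=max(q[1]-60,0);save('s3',cv2.resize(p[y:y+140,x:x+140],None,fx=4,fy=4))
E
```

```text
[ 0.56404094 -0.1663297   0.25540962] [[ 0.997  0.078 -0.001]
 [ 0.078 -0.997 -0.002]
 [-0.001  0.001 -1.   ]]
[330 108]
```

View pics/w3.png

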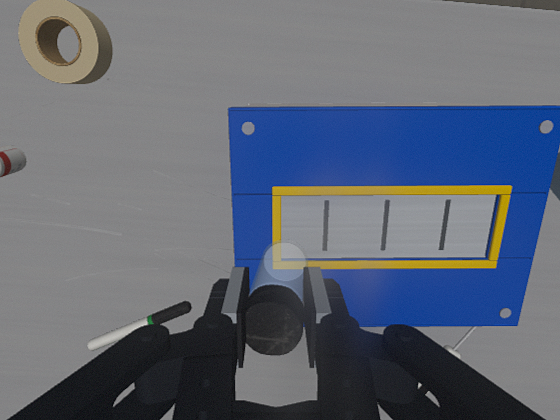

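View pics/s3.png

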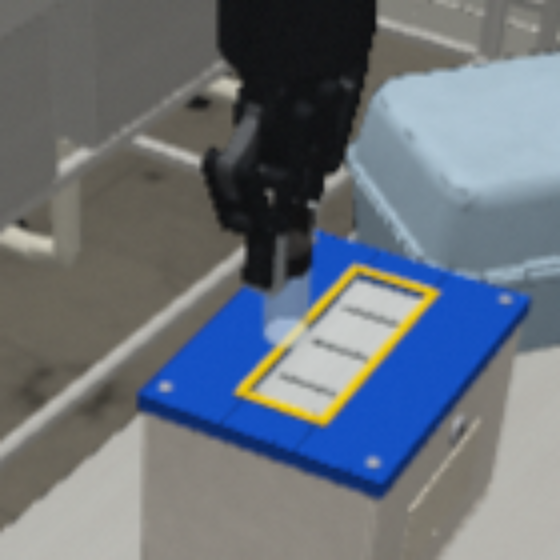

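The vial is held upright by its cap, which is at (275,320) in the wrist view. The yellow rim spans about (273–512, 186–269), with the flap shut. I'll measure the rim from here.

```bash
python3 - <<'E'
from w import *
z=np.load('w3.npz');p=z['p'].astype(int);P,R,d=z['P'],z['R'],z['d'];C=wcloud(d,P,R)
r,g,b=[p[...,i] for i in range(3)]
m=((r>120)&(g>90)&(b<80)&(d>0)&(C[...,2]>.14)).astype(np.uint8);m[:150]=0
v,u=np.nonzero(m);W=np.array([wray(a,c,.153,P,R)[:2] for a,c in zip(u,v)],np.float32)
q=cv2.minAreaRect(W);print(len(u),q,cv2.boxPoints(q).round(4));print(np.median(C[v,u],0))
bc=np.array([285,262]);print('vial bottom',[wray(*bc,P[2]-h,P,R).round(4) for h in(.05,.057)])
dm=(p.max(2)<60)&(C[...,2]>.22)&(C[...,2]<.3);print(C[330,270],C[262,285],C[320,275], 'capz',C[335,262])
E
```

```text
Traceback (most recent call last):
  File "w.py", line 10, in wray
    c=get_calibration('wrist');M=np.array(c['mount'])
ValueError: time passes only in moves, steps and waits
```

```bash
python3 - <<'E'
from w import *
z=np.load('w3.npz');p=z['p'].astype(int);P,R,d=z['P'],z['R'],z['d'];C=wcloud(d,P,R)
r,g,b=[p[...,i] for i in range(3)]
m=((r>120)&(g>90)&(b<80)&(d>0)&(C[...,2]>.14)).astype(np.uint8);m[:150]=0
v,u=np.nonzero(m);h=cv2.convexHull(np.c_[u,v].astype(np.int32))[:,0]
W=np.array([wray(a,c,.153,P,R)[:2] for a,c in h],np.float32)
q=cv2.minAreaRect(W);print(len(u),q,cv2.boxPoints(q).round(4));print(np.median(C[v,u],0))
print('vial bottom',[wray(285,262,P[2]-k,P,R).round(4) for k in(.05,.057)])
print(C[262,285],C[320,275],C[335,262],C[345,275])
E
```

```text
4606 ((0.5658668875694275, -0.23902273178100586), (0.05762225016951561, 0.1508346050977707), 4.718626499176025) [[ 0.5309 -0.1662]
 [ 0.5434 -0.3166]
 [ 0.6008 -0.3118]
 [ 0.5884 -0.1615]]
[ 0.58274231 -0.24906922  0.1526339 ]
vial bottom [array([ 0.5618, -0.1709,  0.2054]), array([ 0.5584, -0.1714,  0.1984])]
[ 0.57128838 -0.1696203   0.22514501] [ 0.56374934 -0.1656563   0.259742  ] [ 0.55562824 -0.1612471   0.25825672] [ 0.55227925 -0.16653543  0.25936134]
```

Emit:
apply_moves --delta_rot '[[0, 0, 0.004], [0, 0, 0], [0, 0, 0], [0, 0, 0]]' --offset '[[-1, -35, 0], [0, -38, 0], [0, 0, -20], [0, 0, 0]]' --hand '[20, 20, 20, 20]' --grip_force 50

```text
time_s: 6.92
ee_pos: [0.5642, -0.2333, 0.2338]
tool_rot: [-0.001, 0.999, 0.045, -0.001]
contact_force: [0.3, 1.0, -0.1]
grip_width: 0.262
gripper_force: 48.6
```

Emit:
apply_moves --delta_rot '[[0, 0, 0], [0, 0, 0], [0, 0, 0], [0, 0, 0], [0, 0, 0]]' --offset '[[-1, -2, -10], [0, 0, -10], [0, 0, -10], [0, 0, -10], [0, 0, -10]]' --hand '[20, 20, 20, 20, 20]'

```text
time_s: 7.55
ee_pos: [0.564, -0.2377, 0.1853]
tool_rot: [0.0, 0.999, 0.044, 0.001]
contact_force: [-0.3, 1.0, 2.6]
grip_width: 0.262
gripper_force: 48.9
```

Emit:
apply_moves --delta_rot '[[0, 0, 0], [0, 0, 0], [0, 0, 0], [0, 0, 0]]' --offset '[[0, 0, -10], [0, 0, -10], [0, 0, -10], [0, 0, 0]]' --hand '[20, 20, 20, 20]'

```text
time_s: 8.05
ee_pos: [0.5623, -0.2375, 0.1538]
tool_rot: [-0.0, 0.999, 0.044, -0.002]
contact_force: [-1.7, -0.1, 0.5]
grip_width: 0.264
gripper_force: 48.5
```

Forces are small and the flap is opening, so I continue.

Emit:
apply_moves --delta_rot '[[0, 0, 0], [0, 0, 0], [0, 0, 0], [0, 0, 0], [0, 0, 0]]' --offset '[[0, 0, -10], [0, 0, -10], [0, 0, -10], [0, 0, -8], [0, 0, 0]]' --hand '[20, 20, 20, 20, 20]'

```text
time_s: 8.68
ee_pos: [0.5627, -0.2376, 0.1163]
tool_rot: [-0.0, 0.999, 0.044, -0.001]
contact_force: [-2.0, -0.4, -0.5]
grip_width: 0.26
gripper_force: 49.2
```

```bash
python3 - <<'E'
from w import *
print(pose()[0],sense()['contact_force']);p,d=camera('wrist');save('w4',p)
E
```

```text
[ 0.56273413 -0.23762701  0.11633335] [-2.03252129 -0.42292812 -0.53724329]
```

View pics/w4.png

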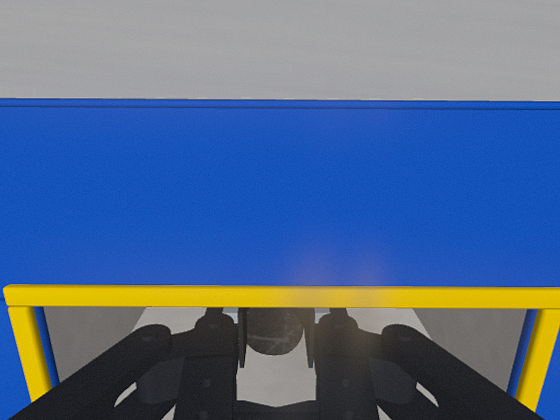

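The cap, at (275,330), is well below the rim with the flap open, and only about 2 N pushes sideways. I release here.

Emit:
apply_moves --delta_rot '[[0, 0, 0], [0, 0, 0], [0, 0, 0], [0, 0, 0], [0, 0, 0]]' --offset '[[0, 0, 0], [0, 0, 0], [0, 0, 0], [0, 0, 0], [0, 0, 0]]' --hand '[40, 55, 68, 68, 68]'

```text
time_s: 9.35
ee_pos: [0.5637, -0.2376, 0.1175]
tool_rot: [0.0, 0.999, 0.044, 0.0]
contact_force: [-0.8, 0.6, 1.9]
grip_width: 0.68
gripper_force: 0.7
```

```bash
python3 - <<'E'
from w import *
print(pose()[0],sense()['contact_force']);p,d=camera('wrist');save('w5',p)
E
```

```text
[ 0.56368497 -0.23760819  0.11751375] [-0.78601262  0.64104863  1.854369  ]
```

View pics/w5.png

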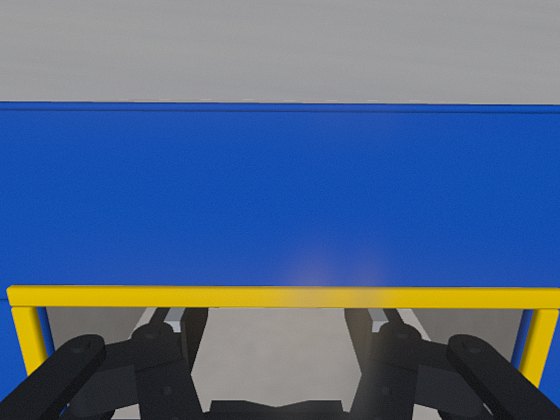

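The vial has dropped out of view and the gap between the fingers is empty. The flap now rests on the fingertips, so I withdraw straight up.

Emit:
apply_moves --delta_rot '[[0, 0, 0], [0, 0, 0], [0, 0, 0], [0, 0, 0], [0, 0, 0]]' --offset '[[0, 0, 10], [0, 0, 15], [0, 0, 20], [0, 0, 30], [0, 0, 40]]' --hand '[68, 68, 68, 68, 68]'

```text
time_s: 10.02
ee_pos: [0.5642, -0.2378, 0.2343]
tool_rot: [0.0, 0.999, 0.044, 0.001]
contact_force: [0.0, -0.2, -1.0]
grip_width: 0.681
gripper_force: 0.0
```

Emit:
apply_moves --delta_rot '[[0, 0, 0], [0, 0, 0], [0, 0, 0], [0, 0, 0], [0, 0, 0]]' --offset '[[-30, 0, 20], [-30, 0, 0], [-30, 0, 0], [0, 0, 0], [0, 0, 0]]' --hand '[68, 68, 68, 68, 68]'

```text
time_s: 10.65
ee_pos: [0.4749, -0.2378, 0.2537]
tool_rot: [0.001, 0.999, 0.044, 0.002]
contact_force: [0.6, -0.9, -0.1]
grip_width: 0.678
gripper_force: 0.0
```

```bash
python3 - <<'E'
from w import *
P,R=pose();p,d=camera('wrist');C=wcloud(d,P,R);print(P)
for x in(.548,.565,.58): print([C[...,2][(np.hypot(C[...,0]-x,C[...,1]-y)<.004)].mean().round(4) for y in(-.29,-.265,-.239,-.21,-.19)])
s,ds=camera('scene');S=cloud('scene',ds);print(S[258,256],S[341,236],np.load('scene.npz')['d'][[258,341],[256,236]]-ds[[258,341],[256,236]])
save('fin',np.hstack([cv2.resize(p,(400,300)),cv2.resize(s,(400,300))]))
E
```

```text
[ 0.47494636 -0.23780015  0.25372936]
[np.float64(0.1473), np.float64(0.1455), np.float64(0.1454), np.float64(0.1453), np.float64(0.1453)]
[np.float64(0.1452), np.float64(0.1453), np.float64(0.1455), np.float64(0.1453), np.float64(0.1453)]
[np.float64(0.1452), np.float64(0.1452), np.float64(0.1456), np.float64(0.1452), np.float64(0.1452)]
[0.55047394 0.11121303 0.04900672] [0.46101539 0.27620757 0.04822603] [ 0.00358266 -0.00236464]
```

View pics/fin.png

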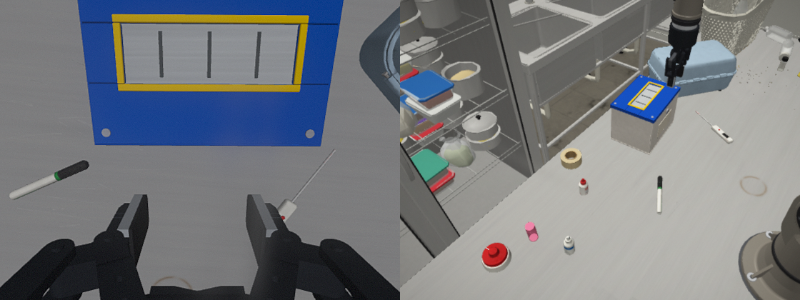

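The flap, at (210,53) in the wrist half, is shut and level at z 145 mm. In the scene half both bottles (583,186 and 568,243) and the pink vial (531,231) stand where they were, and the glass vial is gone from the table.

```bash
python3 -c "from bench import *; print(finish_job())"
```

```text
the job is handed in; nothing more can be done
None
```

The vial went down through the flap and dropped inside the box, the flap is shut level at z 145 mm, both dropper bottles stand where they were, and the job was handed in at about 11 s of the 40 s allowed.

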